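# Clamp and stamp a heel with the two-stage press key

## Robot

A 6-joint arm with a two-finger parallel gripper is mounted at the origin on the work surface. World frame = base frame: x ahead of the robot, y to its left, z up, the work surface at z = 0. Lengths are in m, angles in rad, forces in N, time in s.
With the tool pointing down it reaches from about 0.275 to 0.75 m from the base axis. Payload 10.2 kg.
Tool frame: the origin (TCP) lies midway between the tips of the shut fingers; the grasp point (between the pads) lies 19 mm behind it (env.hold_point_z is the distance from the TCP to the grasp point, in m); z points along the fingers, y is the line along which they close (so a half turn about z gives the same grasp; the last joint's range is limited). The gripper opens to 85 mm and grips with 20 to 120 N. Pads are 22 mm wide; open, the fingers measure 114 mm over their backs; the gripper's body (76 mm by 85 mm) begins 54 mm behind the grasp point. The pads swing forward as they close: fully open they stand 13 mm farther back than shut.
Start: joints at [-1.521, 0.313, 1.498, -0, 1.331, -0.223], TCP at [0.141, -0.506, 0.231] pointing down, gripper open.
Joint ranges: [-2.94, 2.94], [-0.97, 2.17], [0.19, 2.56], [-1.23, 4.37], [0.02, 3.11], [-2.88, 2.88]. Speed limits (rad/s): [2.39, 2.39, 3.01, 3.14, 3.14, 3.14].

## Interface

Orientations are given as a unit quaternion [x, y, z, w].
In Python, from bench import env, kinematics, monitor, eyes, job gives the robot as it stands. The module is installed in compiled form; this text tells all that it offers. Calls block until the motion is done:
- env.reach(position, orientation): joint-space move of the TCP to a pose.
- env.movel(position, velocity=0.15, frame=None, guard=None): straight line of the TCP; frame=None keeps the orientation; velocity is the mean speed in m/s. With guard (N) it stops when the force on the tool has changed by that much, and returns True; else False.
- env.set_joints(angles): joint-space move.
- env.release() and env.close_gripper(effort=None): open the fingers fully, or close them until they stop; effort is the grip in N (None keeps the last).
- env.hold(seconds).
- kinematics.ik(position, orientation): joint angles nearest the present ones, or None.
- monitor.sense(): the state.
- eyes.grab_frame(name): name is "scene" or "top"; returns a dict with "frame" (420x560x3 uint8, red, green, blue), "mtx" (3x3 intrinsics, pixels), "k1" (the pictures are not rectified: a ray, as slopes to the right and down, at radius r is drawn at 1 + k1 r^2 times it, then the intrinsics apply), "view" (4x4, takes a point from world to camera coordinates). Camera axes: x right, y down, z forward; pixel columns grow to the right and rows downward; lengths in m; the calibration is good to about 2 mm. A picture is of the moment at which its call begins. There is no depth.
A pose or a line that the arm cannot do raises env.MotionError and nothing moves.
- job.hand_in(): hands the job in; it is judged then, once.
The state is a dict: "clock": time; "joints": joint angles; "qvel": joint speeds; "joint_efforts": joint torques, N m; "position": TCP position; "ee_rot": TCP orientation; "contact_force": force on the tool from outside, world axes, zero at the start; "ft_torque": the same for the moment, N m; "finger_gap": opening from 0.0 (shut) to 1.0 (fully open); "gripper_force": force on a finger pad.
Only numpy, scipy, OpenCV 4.12 (cv2) and the standard library are available. Lean on these libraries where they do the work, as an engineer would, in place of code of your own. Each camera call takes 0.05 s, during which the arm holds its last target. There are 200 camera calls.

## Task

In this shoemaker's shop, work the heel press with its two-stage key, the broad round one of the three control keys on the bench. Press it halfway, to its first click, so that the foot clamps the heel, and hold it there for a second; then press it all the way down to stamp the heel and hold it for half a second. Let the key come fully up again and do not press the other two keys.

Things in the scene. Friction and masses are not known exactly. Their poses are not given: they have to be found in the camera images.
- key_top (a point): centre of the top face of the two-stage key: a flat black disc 44 mm across, 10 mm thick, on a steel stem; top 78 mm above the bench when up. Press it anywhere from above. First stage: 7 mm of soft travel (2 to 4 N) to the first click; the click counts from 5 to 10.5 mm down. Second stage: 7 mm more, needing 10 to 14 N, to a hard stop 14 mm below rest. It springs back up.
- key_pod: a fixed grey control pod, 80 x 80 x 50 mm high; origin at the centre of its underside on the bench, z up, yaw within 20 degrees. Carries the two-stage key at its centre. On the green press across the bench, the steel foot comes down onto the wooden heel during the first stage; the stamp works out of sight inside the foot.
- lamp_pod: a fixed grey control pod, 80 x 80 x 50 mm high; origin at the centre of its underside on the bench, z up, yaw within 20 degrees. Carries a bystander key, to be left alone: a thin round black button 18 mm across, top 78 mm above the bench.
- fan_pod: a fixed grey control pod, 80 x 80 x 50 mm high; origin at the centre of its underside on the bench, z up, yaw within 20 degrees. Carries a bystander key, to be left alone: a square black key 42 x 42 mm, top 78 mm above the bench. The three pods stand in a row from left to right in any order, centres at least 120 mm apart.
There are look-alikes about, which are no part of the job. Leave any red look-alike of the key_pod alone.

How it is judged:
On the way, in this order (a step that is already met when the one before it is completed fails the run):
1. the two-stage key is held at its first click: 5 to 10.5 mm down, for 0.6 s (z of key_top in the frame of key_pod between 0.0675 and 0.073 m), for 0.6 s.
2. the key is then pressed all the way: at least 12.3 mm down, for 0.2 s (z of key_top in the frame of key_pod below 0.0657 m), for 0.2 s.
At the end, for the whole second after the job is handed in: After the half press and the full press, the two-stage key is let go and back up, its top within 1.5 mm of its rest height (z of key_top in the frame of key_pod above 0.0765 m); the robot touches nothing.
It fails at once if the pod or key with the thin round button is pressed (over 2 N) (contact force between lamp_pod and the fingers above 2 N or contact force between lamp_pod and the arm above 2 N).
It fails at once if the pod or key with the square cap is pressed (over 2 N) (contact force between fan_pod and the fingers above 2 N or contact force between fan_pod and the arm above 2 N).
It also fails if it takes over 32 s, if anything falls off the work surface, if the arm or the gripper's body presses on something with over 40 N, if the wrist force passes 120 N, or if a joint passes its speed limit or range.

## Working session

There is one attempt and no reset: what is moved stays moved. The work goes in short steps, each a Python script; the robot and the scene stay as the last script left them, time stands still between calls to the robot, and variables do not carry over. Pictures are saved under pics/ and viewed, at most 10 in all, crops included, and the job is handed in when it is done.

```bash
mkdir -p pics
cat > h.py <<'E'
import numpy as np, cv2
from bench import env, kinematics, monitor, eyes, job
def ray(f,uv):
    p=cv2.undistortPoints(np.array([[uv]],float),f["mtx"],np.array([f["k1"],0,0,0,0.]))[0,0]
    V=np.array(f["view"]);R,t=V[:3,:3],V[:3,3]
    return -R.T@t, R.T@np.array([p[0],p[1],1.])
def onz(f,uv,z):
    c,d=ray(f,uv); return c+d*(z-c[2])/d[2]
E
python3 - <<'E'
from h import *
import pickle
fs={n:eyes.grab_frame(n) for n in("scene","top")}
pickle.dump(fs,open("f.pkl","wb"))
for n,f in fs.items():
    cv2.imwrite(f"pics/{n}0.png",f["frame"][:,:,::-1]); print(n,f["k1"],np.round(f["mtx"],1).tolist(),np.round(f["view"],3).tolist())
print(monitor.sense())
E
```

```text
scene 0.016223788815214732 [[400.3, 0.0, 283.1], [0.0, 400.3, 214.1], [0.0, 0.0, 1.0]] [[-0.214, 0.977, 0.017, 0.153], [0.521, 0.129, -0.844, -0.094], [-0.827, -0.172, -0.536, 1.225], [0.0, 0.0, 0.0, 1.0]]
top 0.05028122652825633 [[441.1, 0.0, 285.0], [0.0, 441.1, 204.1], [0.0, 0.0, 1.0]] [[-0.023, -0.999, -0.038, -0.05], [-0.989, 0.029, -0.144, 0.399], [0.145, 0.034, -0.989, 1.103], [0.0, 0.0, 0.0, 1.0]]
{'clock': 0.1, 'joints': array([-1.52140934e+00,  3.13410240e-01,  1.49836850e+00,  5.63452017e-06,
        1.33101464e+00, -2.23371599e-01]), 'qvel': array([-0.00017836, -0.00180991, -0.00261086, -0.00050586,  0.00054907,
       -0.0011313 ]), 'joint_efforts': array([ 2.57778294e-03, -4.12905014e+01, -2.60145289e+01, -9.32859916e-05,
        2.98811727e-03, -7.94585389e-06]), 'position': array([ 0.14142136, -0.50534917,  0.23078124]), 'ee_rot': array([ 9.90714662e-01,  1.35956238e-01,  5.48867823e-05, -5.97852283e-04]), 'contact_force': array([0.12848983, 0.20817055, 0.9130275 ]), 'ft_torque': array([-0.00240223,  0.06559566,  0.05008824]), 'gripper_force': 0.0, 'finger_gap': 1.000104510306754}
```

View pics/scene0.png

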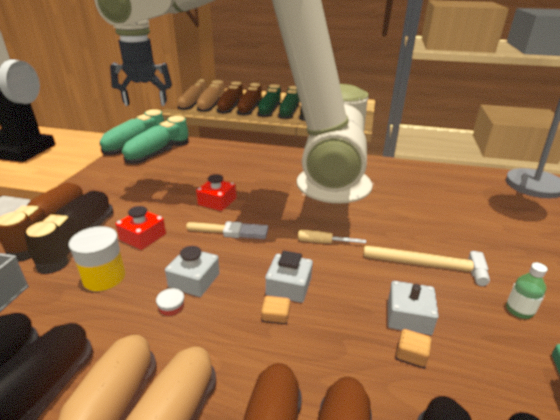

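View pics/top0.png

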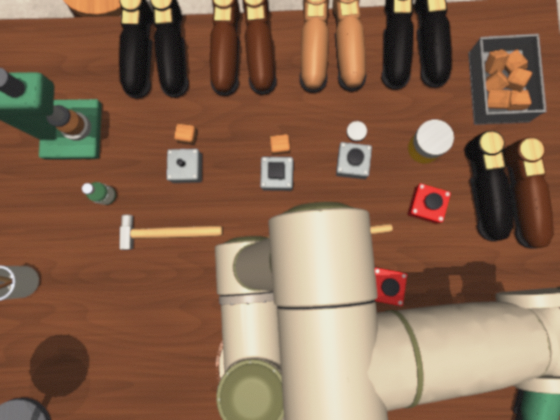

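The scene picture shows three grey pods: a broad round key at (191,255), a square key at (290,262) and a thin button at (415,293). The top picture has the same three at (355,158), (277,172) and (182,163).

Could be mistaken for the key (top pixels): red round-key pods (431,203) and (390,287), fan (277,172), lamp (182,163), and the white lid (357,130). I choose the grey pod with the broad round key at top (355,158).

Run:
```python
from h import *
import pickle
fs=pickle.load(open("f.pkl","rb"))
def dark(n,uv,r=14):
    g=fs[n]["frame"].max(2); x,y=uv
    m=np.zeros_like(g); m[y-r:y+r,x-r:x+r]=(g[y-r:y+r,x-r:x+r]<60)
    k,l,s,c=cv2.connectedComponentsWithStats(m); i=1+np.argmax(s[1:,4]); return c[i],s[i]
rs=[]
for n,uv in(("top",(355,158)),("scene",(191,255))):
    c,s=dark(n,uv); print(n,c,s,onz(fs[n],c,.078 if n=="top" else .073)); rs.append(ray(fs[n],c))
(c1,d1),(c2,d2)=rs
a=np.linalg.lstsq(np.c_[d1,-d2],c2-c1,rcond=None)[0]; print("tri",c1+a[0]*d1,c2+a[1]*d2)
for p in((277,172),(182,163),(431,203),(390,287)): print(p,onz(fs["top"],p,.078))
A=fs["top"]["frame"][125:190,320:390]; B=fs["scene"]["frame"][235:300,156:226]
cv2.imwrite("pics/crop.png",cv2.resize(np.hstack([A,B])[:,:,::-1],None,fx=5,fy=5,interpolation=cv2.INTER_CUBIC))
```

```text
top [355.75       151.08333333] [352 150   8   3  12] [ 0.51771237 -0.24027125  0.078     ]Traceback (most recent call last):
  File "<stdin>", line 10, in <module>
  File "<stdin>", line 7, in dark
    return _wrapfunc(a, 'argmax', axis=axis, out=out, **kwds)
    return bound(*args, **kwds)
ValueError: attempt to get argmax of an empty sequence
```

```bash
cat > m.py <<'E'
from h import *
import pickle
fs=pickle.load(open("f.pkl","rb"))
def dark(n,uv,r=15):
    x,y=uv; w=fs[n]["frame"].max(2)[y-r:y+r,x-r:x+r]
    t,m=cv2.threshold(w,0,1,cv2.THRESH_BINARY_INV|cv2.THRESH_OTSU)
    k,l,s,c=cv2.connectedComponentsWithStats(m); i=l[r,r] or 1+np.argmax(s[1:,4]); return c[i]+[x-r,y-r],s[i],t
rs=[]
for n,uv in(("top",(355,158)),("scene",(191,255))):
    c,s,t=dark(n,uv,12 if n=="top" else 13); print(n,c,s,t,onz(fs[n],c,.078 if n=="top" else .073)); rs.append(ray(fs[n],c))
(c1,d1),(c2,d2)=rs
a=np.linalg.lstsq(np.c_[d1,-d2],c2-c1,rcond=None)[0]; print("tri",c1+a[0]*d1,c2+a[1]*d2)
for p in((277,172),(182,163),(431,203),(390,287)): print(p,onz(fs["top"],p,.078))
A=fs["top"]["frame"][125:190,320:390]; B=fs["scene"]["frame"][235:300,156:226]
cv2.imwrite("pics/crop.png",cv2.resize(np.hstack([A,B])[:,:,::-1],None,fx=5,fy=5,interpolation=cv2.INTER_CUBIC))
E
python3 m.py
```

```text
top [355.044 156.624] [  4   2  17  18 250] 132.0 [ 0.50373488 -0.23791804  0.078     ]
scene [190.49647887 253.63732394] [  2   4  21  17 284] 134.0 [ 0.50924902 -0.23742783  0.073     ]
tri [ 0.50575283 -0.23895183  0.07001899] [ 0.50584853 -0.23923002  0.07007922]
(277, 172) [ 0.4712136  -0.04418799  0.078     ]
(182, 163) [0.5014873  0.19290783 0.078     ]
(431, 203) [ 0.38281681 -0.41377428  0.078     ]
(390, 287) [ 0.18605823 -0.30473516  0.078     ]
```

View pics/crop.png

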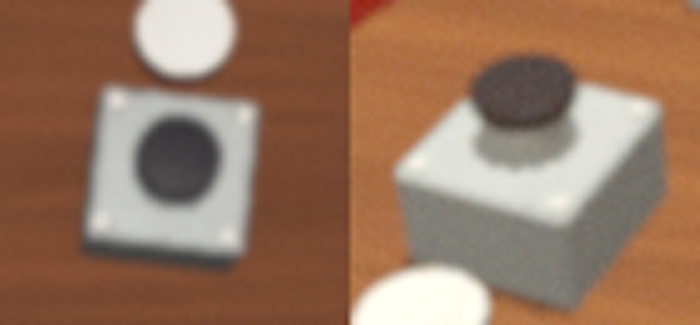

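The crop shows the grey pod with a broad black disc about 18 px across (roughly 44 mm), so the choice is confirmed. Its centre is about (0.505, -0.238), and the two views agree.

Run:
```python
from h import *
q=[1,0,0,0]; P=np.array([.505,-.238])
def st(t):
    s=monitor.sense(); print(t,round(s["clock"],2),np.round(s["position"],4),np.round(s["contact_force"],2),round(s["finger_gap"],3))
    return s
env.close_gripper(20); s=st("shut")
env.reach([*P,.18],s["ee_rot"]); st("above")
env.movel([*P,.095],velocity=.06); env.hold(.3); st("95mm")
hit=env.movel([*P,.0755],velocity=.01,guard=1.5); st(f"hit {hit}")
```

```text
shut 0.87 [ 0.1414 -0.5056  0.2313] [ 0.22 -0.57 -0.16] -0.001
above 2.53 [ 0.5046 -0.2389  0.1801] [-0.03  0.39  0.34] 0.0
95mm 4.4 [ 0.505  -0.238   0.0951] [-0.2  -0.39 -0.09] -0.002
hit True 6.1 [ 0.505  -0.238   0.0761] [ 0.79 -0.28  1.16] -0.001
```

Run:
```python
from h import *
P=np.array([.505,-.238])
def st(t):
    s=monitor.sense(); print(t,round(s["clock"],2),np.round(s["position"],4),np.round(s["contact_force"],2))
st("now")
for z in(.074,.072,.0705):
    env.movel([*P,z],velocity=.01); st(z)
env.hold(1.2); st("held")
f=eyes.grab_frame("scene")["frame"][:,:,::-1]
cv2.imwrite("pics/press.png",f)
```

```text
now 6.1 [ 0.505  -0.238   0.0761] [ 0.79 -0.28  1.16]
0.074 6.44 [ 0.505 -0.238  0.074] [-0.05 -0.44  1.45]
0.072 6.79 [ 0.505 -0.238  0.072] [ 0.37 -0.03  2.49]
0.0705 7.09 [ 0.5051 -0.2381  0.071 ] [-1.91  0.88  7.81]
held 8.29 [ 0.5051 -0.238   0.071 ] [-2.23  1.94  8.  ]
```

View pics/press.png

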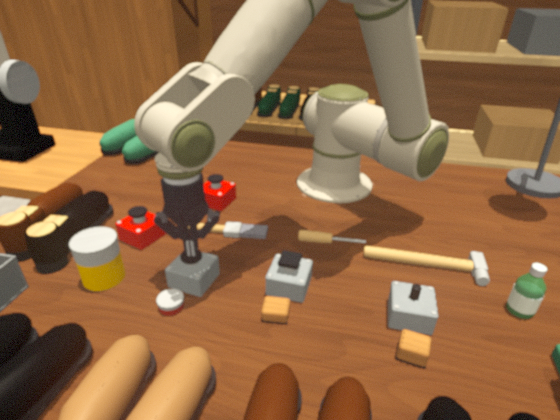

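The picture shows the shut fingers on the key at (191,255). Force stepped from 2.5 to 8 N at 7 mm down and has held there, which is the first click. Next is the full press.

Run:
```python
from h import *
P=np.array([.505,-.238])
def st(t):
    s=monitor.sense(); print(t,round(s["clock"],2),np.round(s["position"],4),np.round(s["contact_force"],2)); return s
for z in(.066,.064,.0635,.063,.0625):
    env.movel([*P,z],velocity=.015); s=st(z)
    if s["position"][2]<.0648 or s["contact_force"][2]>35: break
env.hold(.7); st("held")
cv2.imwrite("pics/top_full.png",eyes.grab_frame("top")["frame"][:,:,::-1])
```

```text
0.066 8.79 [ 0.5051 -0.2381  0.0669] [-3.15  1.07 12.23]
0.064 9.07 [ 0.5051 -0.2381  0.065 ] [-3.32  2.43 12.79]
0.0635 9.32 [ 0.5051 -0.2381  0.0646] [-2.82  1.71 13.09]
held 10.03 [ 0.5051 -0.2381  0.0646] [-3.12  1.91 12.51]
```

View pics/top_full.png

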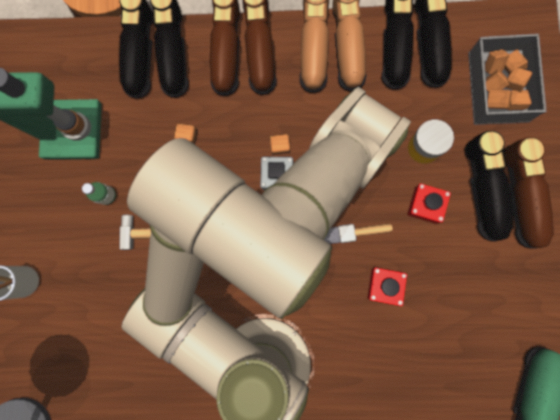

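The arm hides the key in this view, and the other pods are untouched. The tip is 13.4 mm down, so I'll go on to the hard stop to be certain, then let go.

Run:
```python
from h import *
P=np.array([.505,-.238])
def st(t):
    s=monitor.sense(); print(t,round(s["clock"],2),np.round(s["position"],4),np.round(s["contact_force"],2)); return s
for z in(.063,.0625,.062):
    env.movel([*P,z],velocity=.015); s=st(z)
    if s["contact_force"][2]>18: break
env.hold(.6); st("held")
env.movel([*P,.17],velocity=.06); env.hold(.5); st("up")
f=eyes.grab_frame("scene")["frame"][:,:,::-1]
cv2.imwrite("pics/end.png",cv2.resize(f[180:330,100:300],None,fx=3,fy=3))
```

```text
0.063 10.32 [ 0.5051 -0.2381  0.0641] [-3.84  1.44 12.81]
0.0625 10.57 [ 0.5052 -0.2381  0.0639] [-5.41  2.74 16.4 ]
0.062 10.82 [ 0.5052 -0.2381  0.0638] [-6.32  2.51 19.84]
held 11.43 [ 0.5052 -0.2381  0.0638] [-5.56  4.09 19.45]
up 13.88 [ 0.505 -0.238  0.17 ] [0.1  0.17 0.06]
```

View pics/end.png

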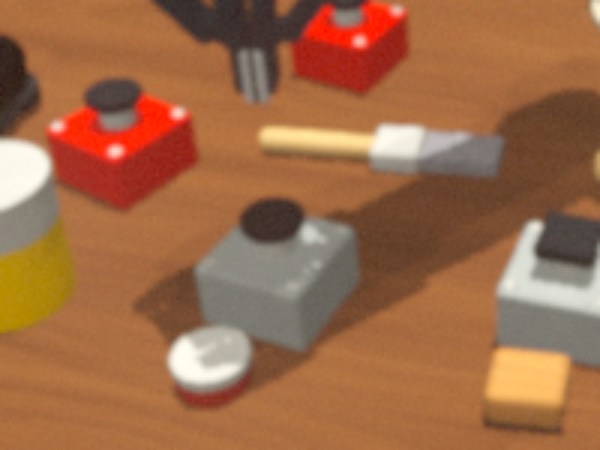

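The hard stop came at 14.1 mm down (force rose to 19 N), and the key is now fully up (crop (272,220)) with the gripper clear.

```bash
python3 -c "
from h import *
print(job.hand_in())"
```

```text
the job is handed in; nothing more can be done
None
```

The heel press key was held at its first click (7 mm down) for 1.2 s, then pressed to its hard stop and let fully up; the arm never went near the other two keys, and the job is handed in (no verdict was returned).

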